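# Fit the blue filter to the microscope lamp

## Robot

A 6-joint arm with a two-finger parallel gripper is mounted at the origin on the work surface. World frame = base frame: x ahead of the robot, y to its left, z up, the work surface at z = 0. Lengths are in m, angles in rad, forces in N, time in s.
With the tool pointing down it reaches from about 0.275 to 0.875 m from the base axis. Payload 12.5 kg.
Tool frame: the origin (TCP) lies midway between the tips of the shut fingers; the grasp point (between the pads) lies 19 mm behind it; z points along the fingers, y is the direction in which the jaws open and shut (so a half turn about z gives the same grasp; the last joint's range is limited). The gripper opens to 85 mm and grips with 20 to 120 N. Pads are 22 mm wide; open, the fingers measure 114 mm over their backs; the gripper's body (76 mm by 85 mm) begins 54 mm behind the grasp point. The pads swing forward as they close: fully open they stand 13 mm farther back than shut.
Start: joints at [1.179, 0.351, 1.652, -0, 1.139, -0.085], TCP at [0.166, 0.524, 0.231] pointing down, gripper open.
Joint ranges: [-2.75, 2.75], [-0.79, 2.1], [0.01, 2.65], [-1.57, 4.71], [0.07, 3.14], [-2.87, 2.87]. Speed limits (rad/s): [2.22, 2.22, 2.79, 3.14, 3.14, 3.14].

## Interface

Orientations are given as a unit quaternion [w, x, y, z].
In Python, from plant import sensors, imaging, env gives the robot as it stands.
- The arm moves only by the shell command python3 -m creep 'ROWS'. ROWS is JSON, one flat list of numbers, 7 for each row, row after row: the shift along the tool's x, y, z in m, then the turn, a rotation vector about the tool's x, y, z in degrees, then the finger opening in m, from 0 to 0.0854. A call has 1 to 8 rows; each row shifts and turns the commanded pose from where the row before left it, along the tool's axes as they then stand; what a row does not reach is not made up. A row lasts 1/8 s, in which the tool goes at most 62.5 mm and 10.7 degrees, less where a joint would pass 70% of its speed; a pose out of reach is approached as far as the arm can. A call with a gripper value outside its range is refused whole. The fingers move at their own pace and stop on an object; the grip force is fixed at half the most. Time passes only in rows, so rows that do not move let the fingers close. It gives the time, the measured TCP pose, the force and the opening at its end, in the units of the state.
- sensors.state(): the state, without advancing time (a new reading comes with each control period).
- imaging.grab_frame(name): name is "scene" or "top" or "wrist"; returns the picture (420x560x3 uint8, red, green, blue); there is no depth.
- imaging.calibration(name): a dict with "fovy" (degrees; the focal length in pixels is half the picture's height over the tangent of half this angle, whatever the lens; pixels are square), "cx", "cy" (the principal point, pixels), "cam_to_world" (4x4, takes a point from camera to world coordinates). Camera axes: x right, y down, z forward; pixel columns grow to the right and rows downward; lengths in m; the calibration is good to about 2 mm. The wrist camera is an equidistant fisheye: a pixel r from the principal point sees the ray r / f radians off the axis. A picture is of the moment at which its call begins: read the wrist's pose just before it. calibration takes no time and is no camera call; for the wrist camera it gives the pose at the moment of the call.
- env.sign_off(): hands the job in, once; it reports no verdict.
Trained networks look in the newest picture that a camera, given by its name, has taken for a name from the list of things; names that differ only in an ending like _2 or _b are one class to them, and where a whole thing is asked for, a point or a joint stands for the part that bears it (a point fixed in the world has none). Each returns a list of dicts, best first, with "confidence" (0 to 1); they miss things now and then, are a little off and sometimes report something else, mostly with a low value. They report only what shows in the picture. A call takes as long as a camera call. They do not tell look-alikes from the thing itself.
- imaging.find_in(camera, thing): "pixel" ([row, column] in pixels, amid what is visible of it).
- imaging.trace(camera, thing): "pixels" (420x560 bool, what is visible of it) and "pixel" ([row, column] in pixels, amid what is visible of it).
The state is a dict: "time_s": time; "joints": joint angles; "dq": joint speeds; "effort": joint torques, N m; "tool_pos": TCP position; "eef_rot": TCP orientation; "contact_force": force on the tool from outside, world axes, zero at the start; "torque": the same for the moment, N m; "grip_width": opening from 0.0 (shut) to 1.0 (fully open).
Only numpy, scipy, OpenCV 4.12 (cv2) and the standard library are available. Lean on these libraries where they do the work, as an engineer would, in place of code of your own. Each camera call takes 0.05 s, during which the arm holds its last target.

## Task

Fit the microscope lamp with its blue filter: first stand the blue filter, glass up, in the aluminium carrier cup while the cup is still on the table. Then lift the cup with the filter in it and set it upright, fully down, into the black round port on top of the lamp housing, and let go.

Things in the scene. Friction and masses are not known exactly. Their poses are not given: they have to be found in the camera images.
- blue_filter: Blue filter: upright black barrel, 36 mm diameter, 36 mm tall, foot chamfered 3 mm, blue glass on top, blue band round the side; about 60 g. Origin at the centre of its underside, z up its axis. Starts upright on a 3 mm grey mat, in a row of three lying roughly along y, centres at least 90 mm apart. The other two, green and amber, are alike in shape but not wanted; the order varies.
- carrier: Carrier: plain round aluminium cup, 56 mm outer diameter (grip it there), 36 mm tall, no handle, about 140 g, open top. Recess 48 mm wide, 12 mm deep: its floor is 24 mm above the underside, so a filter in it rises 24 mm above the rim. Origin at the centre of its underside, z up its axis. Starts upright on the bare table, nothing within 35 mm of its side.
- lamp_seat (a point): Centre of the flat floor of the lamp's port, 50 mm above the table; the carrier's underside rests here at last. The port is a black ring round a pale lit disc, 12 mm deep, 70 mm wide at its floor, 78 at the mouth, 86 outside, on a fixed cream housing 45 mm high with a blue foot. The carrier fits loosely and stands 24 mm above the rim; nothing on the housing is higher than the rim.
Mind the look-alikes: they are no part of the job. Leave any pink look-alike of the blue_filter alone.

How it is judged:
On the way, in this order (a step that is already met when the one before it is completed fails the run):
1. the blue filter stands in the carrier's recess while the carrier stands on the table (horizontal distance between blue_filter and carrier below 0.012 m and z of blue_filter in the frame of carrier between 0.019 and 0.029 m and angle between the z axis of blue_filter and the z axis of carrier, either way round below 0.17 rad and angle between each of blue_filter, carrier's own z axis and vertical below 0.17 rad and height (world z) of carrier below 0.006 m), for 0.2 s.
2. the carrier is lifted with the blue filter in it (horizontal distance between blue_filter and carrier below 0.012 m and z of blue_filter in the frame of carrier between 0.019 and 0.029 m and angle between the z axis of blue_filter and the z axis of carrier, either way round below 0.17 rad and height (world z) of carrier above 0.056 m), for 0.1 s.
At the end, for the whole second after the job is handed in: The carrier stands on the floor of the lamp's port (within 12 mm of its centre and 5 mm of its height, upright within 10 degrees), the blue filter stands in the carrier's recess (within 12 mm of its axis and 5 mm of the recess floor, glass up, upright within 10 degrees), both released and at rest (horizontal distance between blue_filter and carrier below 0.012 m and z of blue_filter in the frame of carrier between 0.019 and 0.029 m and angle between the z axis of blue_filter and the z axis of carrier, either way round below 0.17 rad and angle between each of blue_filter, carrier's own z axis and vertical below 0.17 rad and horizontal distance between carrier and lamp_seat below 0.012 m and z of carrier in the frame of lamp_seat between -0.005 and 0.005 m and linear speed of each of carrier, blue_filter below 0.03 m/s); the robot touches nothing.
It also fails if it takes over 58 s, if anything falls off the work surface, if the arm or the gripper's body presses on something with over 40 N, if the wrist force passes 120 N, or if a joint passes its speed limit or range.

## Working session

There is one attempt and no reset: what is moved stays moved. The work goes in short steps, Python scripts to look and compute and a shell command to move; the robot and the scene stay as the last step left them, time stands still between calls to the robot, and variables do not carry over. Pictures are saved under pics/ and viewed, and the job is handed in when it is done.

```bash
ls; mkdir -p pics; python3 - <<'E'
from plant import sensors, imaging, env
import cv2
s=sensors.state();print(s)
for n in("scene","top","wrist"):
    im=imaging.grab_frame(n);cv2.imwrite(f"pics/{n}0.png",im[:,:,::-1])
    c=imaging.calibration(n);print(n,c)
E
```

```text
pics
{'time_s': 0.0, 'joints': array([ 1.17940036e+00,  3.51282819e-01,  1.65239794e+00, -9.07167893e-06,
        1.13910806e+00, -8.45895305e-02]), 'dq': array([-0.00015053, -0.00019021,  0.00091499, -0.00062702, -0.00020099,
        0.00047053]), 'effort': array([-4.35889851e-04, -5.06103230e+01, -2.91405523e+01, -5.17327851e-05,
        4.53281231e-03,  2.74305540e-05]), 'tool_pos': array([0.16595773, 0.52402701, 0.23074285]), 'eef_rot': array([-1.36997437e-04,  1.52800361e-01,  9.88256896e-01, -5.82197598e-04]), 'contact_force': array([ 0.0668951 , -0.18064677,  0.74552903]), 'torque': array([ 0.0080934 , -0.03143931, -0.03259791]), 'grip_width': 0.9993496832568428}
scene {'fovy': 51.40228515060209, 'cx': 281.26427270077176, 'cy': 211.29734240949253, 'cam_to_world': array([[-0.64124581,  0.45850692, -0.61528467,  1.06491448],
       [ 0.76716503,  0.36617647, -0.52666177,  0.51877391],
       [-0.0161753 , -0.80974453, -0.58655959,  0.59634897],
       [ 0.        ,  0.        ,  0.        ,  1.        ]])}
top {'fovy': 53.49788833550451, 'cx': 282.76817545039586, 'cy': 215.24100884876106, 'cam_to_world': array([[-0.00752746, -0.9937241 ,  0.11160535,  0.41505938],
       [-0.99935345,  0.01139973,  0.03409865,  0.0153727 ],
       [-0.03515693, -0.11127651, -0.99316742,  0.87277905],
       [ 0.        ,  0.        ,  0.        ,  1.        ]])}
wrist {'fovy': 65.70646984690485, 'cx': 279.6912212545746, 'cy': 209.83612177173117, 'cam_to_world': array([[ 3.02316915e-01,  9.12266924e-01,  2.76357634e-01,
         9.51563595e-02],
       [ 9.53206996e-01, -2.89042758e-01, -8.86042126e-02,
         5.47255583e-01],
       [-9.51519714e-04,  2.90212582e-01, -9.56961729e-01,
         3.73506290e-01],
       [ 0.00000000e+00,  0.00000000e+00,  0.00000000e+00,
         1.00000000e+00]])}
```

View pics/top0.png

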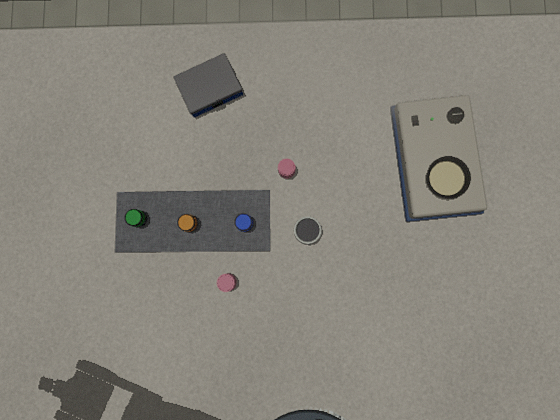

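View pics/scene0.png

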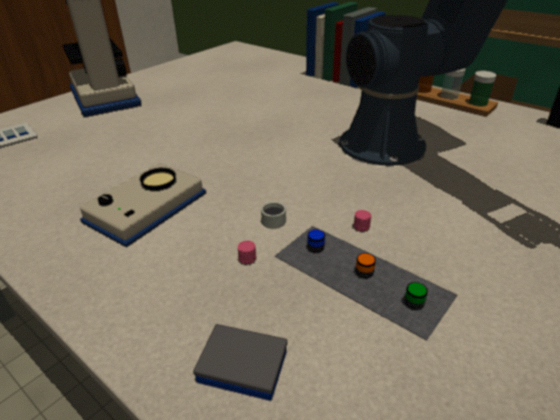

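View pics/wrist0.png

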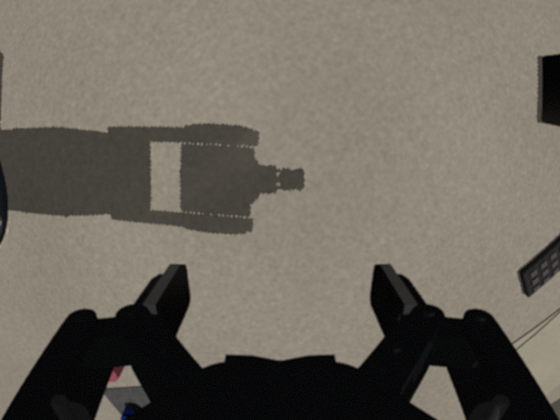

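Top view: blue filter at (row 222, col 244), amber (222,187), green (217,135); pink look-alikes (168,287) and (282,227); carrier cup (230,308); lamp port (178,448). The only blue-glassed barrel is the one at (222,244), on the mat; the scene view agrees at (240,317). I'll check that one in a crop and measure.

```bash
cat > h.py <<'E'
import numpy as np,cv2
from plant import sensors, imaging, env
def ray(cal,px,fish=False):
    f=210/np.tan(np.radians(cal["fovy"]/2)); u=px[1]-cal["cx"];v=px[0]-cal["cy"]
    if fish:
        r=np.hypot(u,v);t=r/f;d=np.array([u/r*np.sin(t),v/r*np.sin(t),np.cos(t)])
    else: d=np.array([u/f,v/f,1])
    T=cal["cam_to_world"];return T[:3,3],T[:3,:3]@d
def at(cal,px,z,fish=False):
    o,d=ray(cal,px,fish);return o+d*(z-o[2])/d[2]
def proj(cal,P,fish=False):
    T=cal["cam_to_world"];P=(np.atleast_2d(P)-T[:3,3])@T[:3,:3]
    f=210/np.tan(np.radians(cal["fovy"]/2))
    if fish:
        rr=np.hypot(P[:,0],P[:,1]);t=np.arctan2(rr,P[:,2]);k=f*t/rr
    else:k=f/P[:,2]
    return np.c_[P[:,1]*k+cal["cy"],P[:,0]*k+cal["cx"]]
def circ(c,z,r,n=72):
    a=np.linspace(0,2*np.pi,n);return np.c_[c[0]+r*np.cos(a),c[1]+r*np.sin(a),0*a+z]
def draw(im,cal,pts,col,fish=False,s=1,off=(0,0)):
    q=proj(cal,pts,fish);q=(q-np.array(off)+.5)*s-.5
    cv2.polylines(im,[np.round(q[:,::-1]).astype(int)],False,col,1)
E
python3 - <<'E'
from h import *
for n in("top","scene"):
    im=imaging.grab_frame(n);c=imaging.calibration(n)
    for t,z in(("blue_filter",.021),("carrier",.018),("lamp_seat",.04)):
        for d in imaging.trace(n,t)[:6]:
            r=np.argwhere(d["pixels"]);print(n,t,round(d["confidence"],2),np.round(d["pixel"],1),len(r),r.min(0),r.max(0),at(c,d["pixel"],z).round(4))
    cv2.imwrite("pics/%s1.png"%n,cv2.resize(im[150:300,180:330] if n=="top" else im[180:330,220:370],None,fx=4,fy=4,interpolation=cv2.INTER_CUBIC)[:,:,::-1])
    if n=="top":cv2.imwrite("pics/lamp1.png",cv2.resize(im[90:230,385:495],None,fx=4,fy=4,interpolation=cv2.INTER_CUBIC)[:,:,::-1])
E
```

```text
top blue_filter 0.79 [282.  225.2] 289 [274 216] [291 235] [0.3756 0.1627 0.021 ]
top blue_filter 0.75 [164.3 285.2] 260 [159 278] [177 294] [0.6177 0.0387 0.021 ]
top blue_filter 0.63 [223.5 243.2] 298 [214 233] [232 253] [0.4946 0.1263 0.021 ]
top carrier 0.91 [229.1 307.4] 638 [217 293] [245 320] [ 0.4819 -0.0057  0.018 ]
top lamp_seat 0.58 [157.7 440.1] 9784 [ 95 390] [221 485] [ 0.6218 -0.2744  0.04  ]
scene blue_filter 0.83 [220.7 362.6] 325 [210 354] [231 371] [0.3778 0.1626 0.021 ]
scene blue_filter 0.82 [255.7 246.1] 381 [242 238] [264 257] [0.6194 0.0438 0.021 ]
scene blue_filter 0.55 [239.1 316.3] 362 [230 307] [252 324] [0.4913 0.1213 0.021 ]
scene blue_filter 0.5 [213.4 270.4] 583 [202 261] [228 285] [ 0.4827 -0.0117  0.021 ]
scene carrier 0.74 [211.8 269.7] 575 [202 261] [228 285] [ 0.476  -0.0197  0.018 ]
scene lamp_seat 0.73 [205.1 141.1] 5691 [165  80] [245 206] [ 0.659  -0.2411  0.04  ]
```

View pics/top1.png

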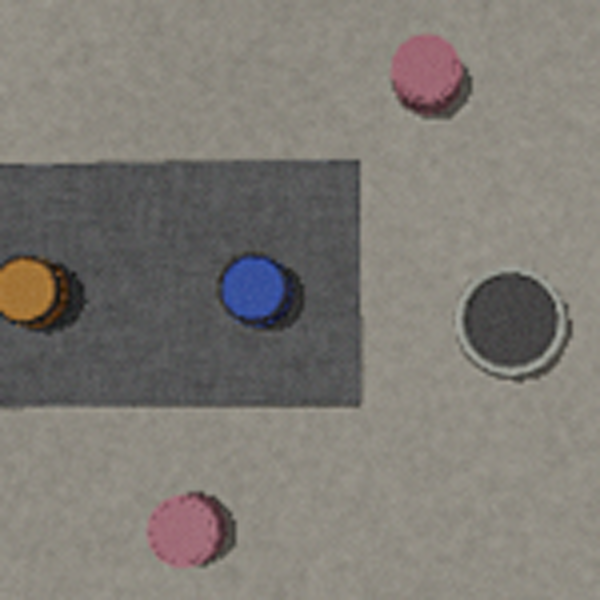

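View pics/scene1.png

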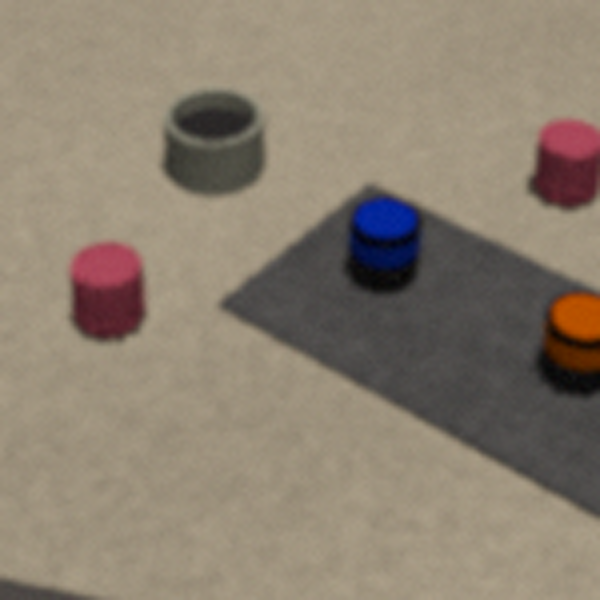

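The crops confirm it: blue-glass black barrel on the mat (top crop ≈(288,254) → full (222,243.5)); pink ones are separate, off the mat. Cup rim at full (231,308). Now I fit the centres.

```bash
python3 - <<'E'
from h import *
ct=imaging.calibration("top");cs=imaging.calibration("scene")
t=cv2.imread("pics/top0.png");s=cv2.imread("pics/scene0.png")
hsv=cv2.cvtColor(t,cv2.COLOR_BGR2HSV)
def blob(m,x0,x1,y0,y1):
    k=np.zeros(m.shape,np.uint8);k[y0:y1,x0:x1]=m[y0:y1,x0:x1]*255
    cs_,_=cv2.findContours(k,cv2.RETR_EXTERNAL,cv2.CHAIN_APPROX_NONE);c=max(cs_,key=cv2.contourArea)
    return cv2.fitEllipse(c)
b=blob((hsv[...,0]>100)&(hsv[...,0]<130)&(hsv[...,1]>120)&(hsv[...,2]>110),225,262,205,240)
print("blue",b,at(ct,b[0][::-1],.039))
l=blob((hsv[...,2]>170)&(hsv[...,1]>40),420,475,150,205)
print("disc",l,at(ct,l[0][::-1],.05))
d=blob((hsv[...,2]<60),415,480,145,210)
print("ring",d,at(ct,d[0][::-1],.062))
g=blob((hsv[...,2]<95),296,321,218,243)
print("cupinside",g)
k=at(ct,(231,308),.036);print(k)
B=at(ct,b[0][::-1],.039);L=at(ct,d[0][::-1],.062)
for nm,im,c in(("top",t,ct),("scene",s,cs)):
    o=cv2.resize(im,None,fx=3,fy=3,interpolation=cv2.INTER_CUBIC)
    for P,zz in((B,[(.039,.018),(.003,.018)]),(k,[(.036,.028),(0,.028)]),(L,[(.062,.043),(.05,.035)])):
        for z,r in zz: draw(o,c,circ(P,z,r),(0,255,255),s=3)
    if nm=="top":o=o[420:780,600:1500][:, :]
    else:o=o[450:800,220:1020]
    cv2.imwrite(f"pics/ov_{nm}.png",o[:, :800] if nm=="scene" else cv2.resize(o,None,fx=.88,fy=.88))
E
```

```text
blue ((242.7911834716797, 221.652587890625), (13.962215423583984, 14.414329528808594), 65.6775894165039) [0.49665888 0.1248273  0.039     ]Traceback (most recent call last):
  File "<stdin>", line 11, in <module>
  File "<stdin>", line 8, in blob
cv2.error: OpenCV(4.12.0) /io/opencv/modules/imgproc/src/shapedescr.cpp:361: error: (-201:Incorrect size of input array) There should be at least 5 points to fit the ellipse in function 'fitEllipseNoDirect'
```

```bash
python3 - <<'E'
from h import *
ct=imaging.calibration("top");cs=imaging.calibration("scene")
t=cv2.imread("pics/top0.png");s=cv2.imread("pics/scene0.png")
hsv=cv2.cvtColor(t,cv2.COLOR_BGR2HSV)
def blob(m,x0,x1,y0,y1):
    k=np.zeros(m.shape,np.uint8);k[y0:y1,x0:x1]=m[y0:y1,x0:x1]*255
    cs_,_=cv2.findContours(k,cv2.RETR_EXTERNAL,cv2.CHAIN_APPROX_NONE);c=max(cs_,key=cv2.contourArea)
    return cv2.fitEllipse(c)
print(hsv[178,447],hsv[156,447],hsv[231,308],hsv[231,295])
v=hsv[...,2].astype(int)
B=at(ct,(221.65,242.8),.039)
d=blob(v<75,418,478,148,208);print("ring",d);L=at(ct,d[0][::-1],.062)
l=blob((v>110),430,465,160,196);print("disc",l,at(ct,l[0][::-1],.05),L)
k=at(ct,(231,308),.036);print(k)
for nm,im,c in(("top",t,ct),("scene",s,cs)):
    o=cv2.resize(im,None,fx=3,fy=3,interpolation=cv2.INTER_CUBIC)
    for P,zz in((B,[(.039,.018),(.003,.018)]),(k,[(.036,.028),(0,.028)]),(L,[(.062,.043),(.05,.035)])):
        for z,r in zz: draw(o,c,circ(P,z,r),(0,255,255),s=3)
    o=o[420:780,680:1470] if nm=="top" else o[450:800,220:1020]
    cv2.imwrite(f"pics/ov_{nm}.png",o)
E
```

```text
[ 26  56 158] [15 29 52] [165   7  72] [ 39  13 138]
ring ((447.9249267578125, 177.2894744873047), (41.97443389892578, 43.757503509521484), 79.03618621826172)
disc ((446.412841796875, 177.92190551757812), (32.51252746582031, 34.13880157470703), 118.39500427246094) [ 0.57817438 -0.28124602  0.05      ] [ 0.57700651 -0.27989558  0.062     ]
[ 0.47664659 -0.00638562  0.036     ]
```

View pics/ov_top.png

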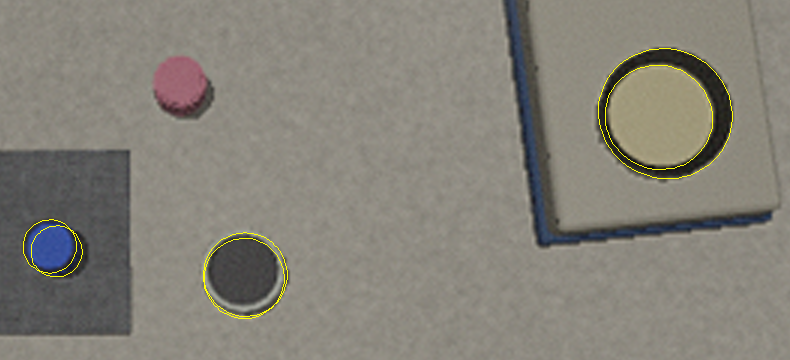

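View pics/ov_scene.png

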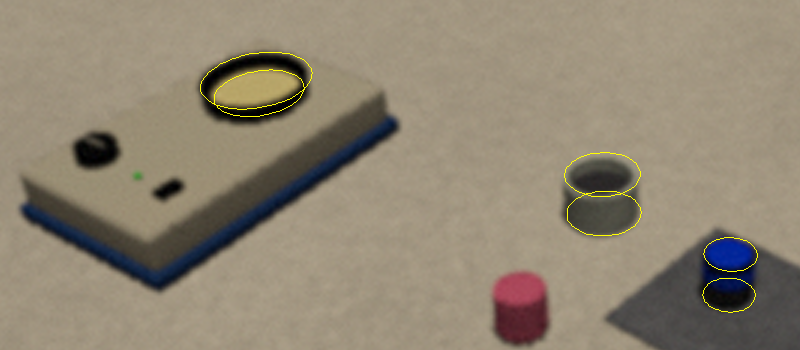

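Overlays fit in both views to about 2–3 mm: blue ≈ (0.496, 0.124), cup ≈ (0.477, −0.007), port ≈ (0.577, −0.280). I'll square the tool up with world y, then start the approach.

```bash
python3 -m creep '[0,0,0,0,0,-8.8,0.0854, 0,0,0,0,0,-8.8,0.0854, 0,0,0,0,0,0,0.0854]'; python3 -c "
from h import *
from scipy.spatial.transform import Rotation as R
s=sensors.state();q=s['eef_rot'];print(s['joints'].round(3));print(R.from_quat([*q[1:],q[0]]).as_matrix().round(3))"
```

```text
time_s: 0.92
tool_pos: [0.1661, 0.5243, 0.2313]
eef_rot: [0.0, 0.0, 1.0, -0.0]
contact_force: [0.4, 0.0, -0.1]
grip_width: 1.002
[ 1.179  0.351  1.652 -0.     1.139 -0.391]
[[-1.     0.001  0.   ]
 [ 0.001  1.    -0.   ]
 [-0.    -0.    -1.   ]]
```

```bash
python3 -m creep '[-0.033,-0.04,0.009,0,0,0,0.0854, -0.033,-0.04,0.009,0,0,0,0.0854, -0.033,-0.04,0.009,0,0,0,0.0854, -0.033,-0.04,0.009,0,0,0,0.0854, -0.033,-0.04,0.009,0,0,0,0.0854, -0.033,-0.04,0.009,0,0,0,0.0854, -0.033,-0.04,0.009,0,0,0,0.0854, -0.033,-0.04,0.009,0,0,0,0.0854]'; python3 -m creep '[-0.033,-0.04,0.009,0,0,0,0.0854, -0.033,-0.04,0.009,0,0,0,0.0854, 0,0,0,0,0,0,0.0854,0,0,0,0,0,0,0.0854]'; python3 - <<'E'
from h import *
c=imaging.calibration("wrist");im=imaging.grab_frame("wrist")[:,:,::-1].copy()
for P,zz in(((.4965,.1245),[(.039,.018),(.003,.018)]),((.4765,-.0065),[(.036,.028)])):
    for z,r in zz:draw(im,c,circ(P,z,r),(0,255,255),True)
cv2.imwrite("pics/w1.png",im);print(c["cam_to_world"].round(3))
E
```

```text
time_s: 1.92
tool_pos: [0.4312, 0.203, 0.1592]
eef_rot: [0.0, 0.002, 1.0, 0.0]
contact_force: [1.0, 0.5, 0.6]
grip_width: 0.998
time_s: 2.42
tool_pos: [0.4959, 0.1246, 0.1412]
eef_rot: [-0.0, 0.001, 1.0, 0.0]
contact_force: [-0.5, -0.0, -0.4]
grip_width: 0.997
[[ 0.003  0.957  0.29   0.422]
 [ 1.    -0.003 -0.001  0.125]
 [ 0.     0.29  -0.957  0.284]
 [ 0.     0.     0.     1.   ]]
```

View pics/w1.png

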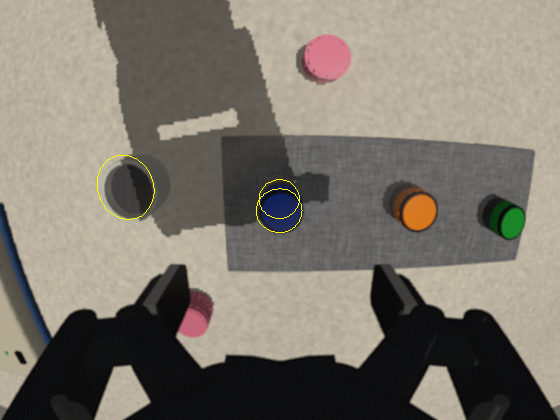

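```bash
python3 - <<'E'
import cv2,numpy as np
from h import *
im=imaging.grab_frame("wrist")[:,:,::-1].copy();np.save("w2.npy",im)
a=im[140:260,70:330]
a=cv2.resize(a,None,fx=3,fy=3,interpolation=cv2.INTER_CUBIC);a=np.clip((a/255.)**.6*255,0,255).astype(np.uint8)
cv2.imwrite("pics/w2.png",a)
E
```

```text
(no output)
```

View pics/w2.png

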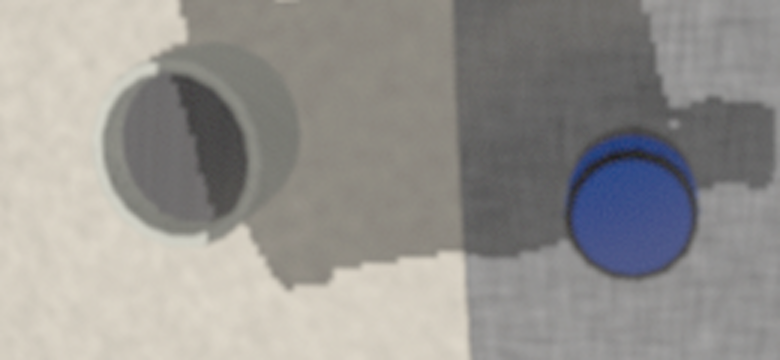

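```bash
python3 - <<'E'
from h import *
c=imaging.calibration("wrist")
print(at(c,(211.5,280.0),.039,True),at(c,(190.4,129.0),.036,True))
ct=imaging.calibration("top")
print(at(ct,(221.9,243.2),.039),at(ct,(231,308),.036))
cs=imaging.calibration("scene")
# scene crop pixels (4x, origin 180,220)
print(at(cs,(180+219/4,220+385/4),.039),at(cs,(180+122/4,220+216/4),.036))
E
```

```text
[0.49712668 0.12612329 0.039     ] [ 0.47948239 -0.00133632  0.036     ]
[0.49614823 0.1239974  0.039     ] [ 0.47664659 -0.00638562  0.036     ]
[0.4981414  0.12554012 0.039     ] [0.48479263 0.00126222 0.036     ]
```

All three views agree on blue (0.497, 0.125) within 2 mm; the cup is near (0.480, −0.003), to be refined later. Descend and grip the filter's upper half.

```bash
python3 -m creep '[-0.001,0.001,0.04,0,0,0,0.0854, 0,0,0.04,0,0,0,0.0854, 0,0,0.03,0,0,0,0.0854, 0,0,0.012,0,0,0,0.0854, 0,0,0,0,0,0,0.0854]'; python3 -m creep '[0,0,0,0,0,0,0.025, 0,0,0,0,0,0,0.025, 0,0,0,0,0,0,0.025, 0,0,0,0,0,0,0.025, 0,0,0,0,0,0,0.025,0,0,0,0,0,0,0.025]'; python3 - <<'E'
from h import *
im=imaging.grab_frame("wrist")[:,:,::-1];cv2.imwrite("pics/w3.png",im)
im=imaging.grab_frame("scene")[:,:,::-1];cv2.imwrite("pics/s3.png",cv2.resize(im[160:310,240:440],None,fx=4,fy=4,interpolation=cv2.INTER_CUBIC))
E
```

```text
time_s: 3.15
tool_pos: [0.497, 0.1259, 0.0194]
eef_rot: [-0.0, -0.0, 1.0, -0.0]
contact_force: [-0.0, -0.2, 1.1]
grip_width: 1.005
time_s: 3.9
tool_pos: [0.4976, 0.1255, 0.0203]
eef_rot: [0.001, -0.0, 1.0, 0.0]
contact_force: [-2.1, -1.1, 11.2]
grip_width: 0.393
```

View pics/w3.png

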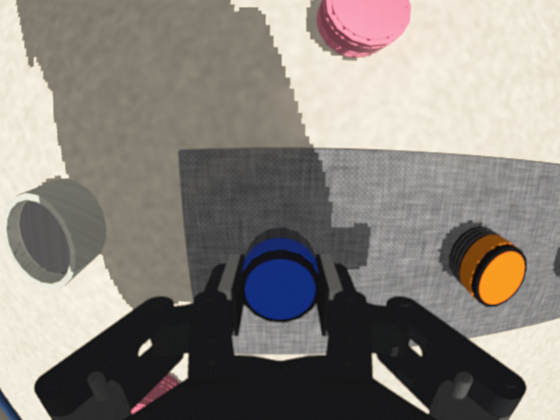

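View pics/s3.png

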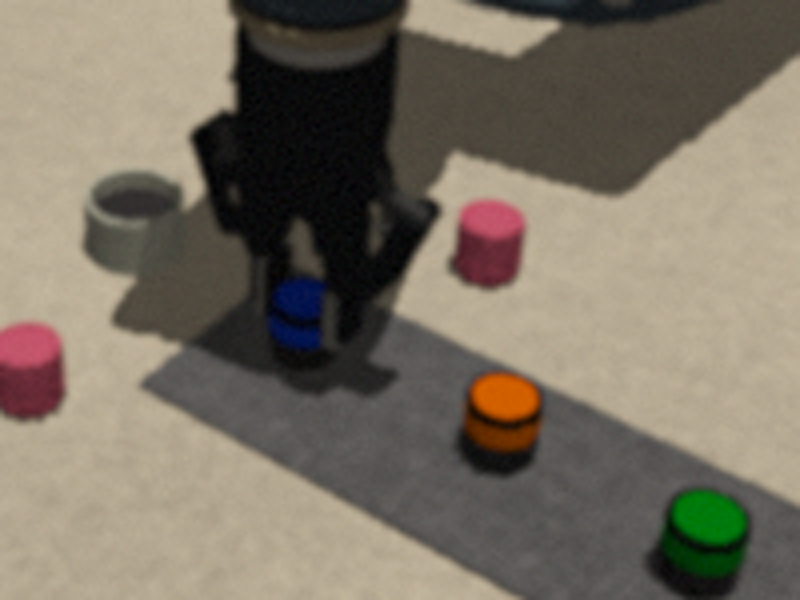

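Filter sits between the pads at (285,280), upright; opening 0.393 fits a 36 mm barrel. Lift and move over the cup.

```bash
python3 -m creep '[0,0,-0.02,0,0,0,0.025, 0,0,-0.04,0,0,0,0.025, 0,0,-0.04,0,0,0,0.025, 0.006,-0.043,0,0,0,0,0.025, 0.006,-0.043,0,0,0,0,0.025, 0.006,-0.043,0,0,0,0,0.025, 0,0,0,0,0,0,0.025, 0,0,0,0,0,0,0.025]'; python3 - <<'E'
from h import *
c=imaging.calibration("wrist")
im=imaging.grab_frame("wrist")[:,:,::-1].copy();np.save("w4.npy",im)
ct=imaging.calibration("top");t=imaging.grab_frame("top")[:,:,::-1];cv2.imwrite("pics/t4.png",cv2.resize(t[150:300,220:370],None,fx=4,fy=4))
a=cv2.resize(im[130:370,180:400],None,fx=3,fy=3,interpolation=cv2.INTER_CUBIC)[:600]
a=np.clip((a/255.)**.6*255,0,255).astype(np.uint8)
draw(a,c,circ((.48,-.003),.036,.028),(0,255,255),True,3,(130,180))
cv2.imwrite("pics/w4.png",a)
s=imaging.grab_frame("scene")[:,:,::-1];cv2.imwrite("pics/s4.png",cv2.resize(s[130:260,220:370],None,fx=4,fy=4,interpolation=cv2.INTER_CUBIC))
print(sensors.state()["tool_pos"])
E
```

```text
time_s: 5.0
tool_pos: [0.4793, -0.0033, 0.1195]
eef_rot: [0.0, 0.0, 1.0, 0.0]
contact_force: [0.4, 0.4, -0.1]
grip_width: 0.395
[ 0.47937339 -0.0027802   0.11931508]
```

View pics/w4.png

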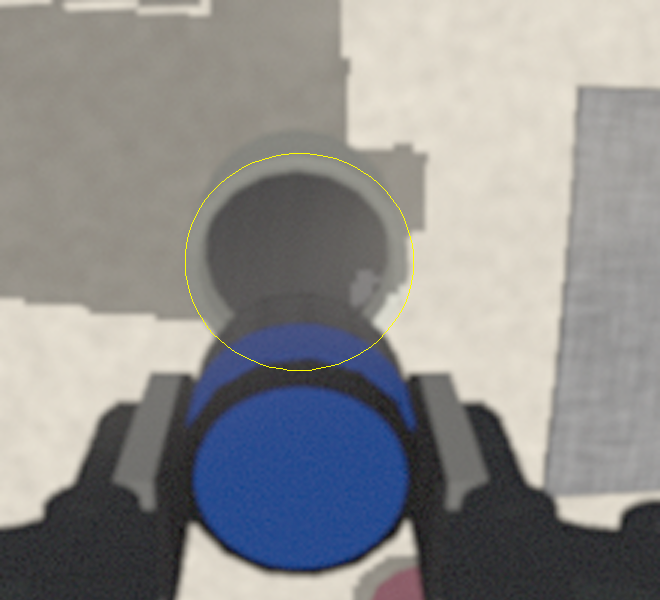

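View pics/s4.png

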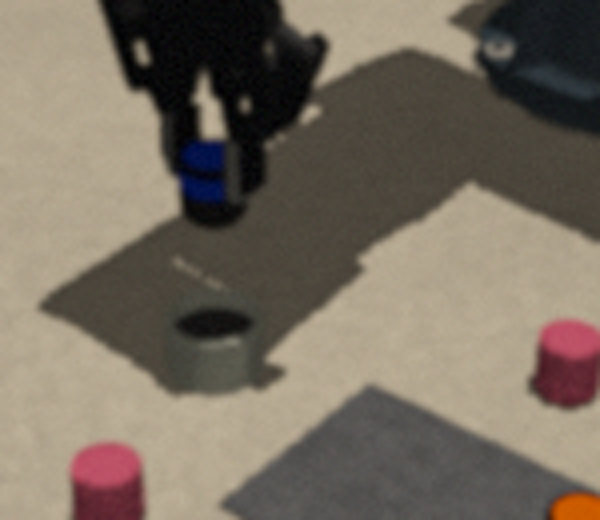

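```bash
python3 - <<'E'
from h import *
c=imaging.calibration("wrist");im=np.load("w4.npy")
s=8;r0,c0=165,232
a=cv2.resize(im[r0:r0+75,c0:c0+95],None,fx=s,fy=s,interpolation=cv2.INTER_CUBIC).astype(float)
a=np.clip((a-30)*2,0,255).astype(np.uint8)
draw(a,c,circ((.479,-.0035),.024,.024),(0,255,255),True,s,(r0,c0))
draw(a,c,circ((.479,-.0035),.036,.024),(0,255,0),True,s,(r0,c0))
draw(a,c,circ((.479,-.0035),.036,.028),(0,0,255),True,s,(r0,c0))
cv2.imwrite("pics/w5.png",a)
E
```

```text
(no output)
```

View pics/w5.png

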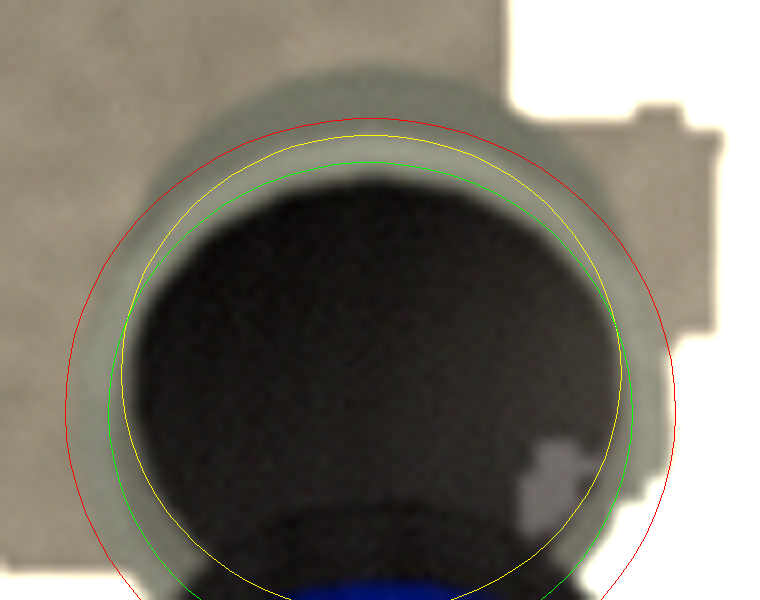

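View pics/t4.png

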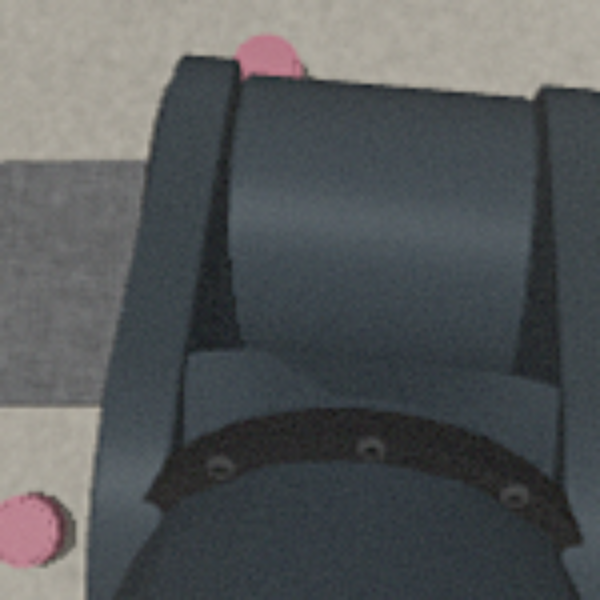

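The filter hangs upright and the cup's rim is within 1 mm of (0.480, −0.003), the same as the TCP. Lowering.

```bash
python3 -m creep '[-0.001,0,0.03,0,0,0,0.025, 0,0,0.03,0,0,0,0.025, 0,0,0,0,0,0,0.025]'; python3 -m creep '[0,0,0.006,0,0,0,0.025, 0,0,0.006,0,0,0,0.025, 0,0,0.004,0,0,0,0.025, 0,0,0,0,0,0,0.025]'; python3 - <<'E'
from h import *
im=imaging.grab_frame("wrist")[:,:,::-1];cv2.imwrite("pics/w6.png",im)
im=imaging.grab_frame("scene")[:,:,::-1];cv2.imwrite("pics/s6.png",cv2.resize(im[160:260,220:340],None,fx=5,fy=5,interpolation=cv2.INTER_CUBIC))
E
```

```text
time_s: 5.52
tool_pos: [0.4791, -0.0028, 0.0579]
eef_rot: [-0.002, -0.001, 1.0, 0.0]
contact_force: [0.4, 0.1, 0.1]
grip_width: 0.397
time_s: 6.02
tool_pos: [0.4802, -0.0036, 0.0433]
eef_rot: [-0.0, -0.0, 1.0, -0.0]
contact_force: [-0.5, 0.2, -1.0]
grip_width: 0.395
```

View pics/w6.png

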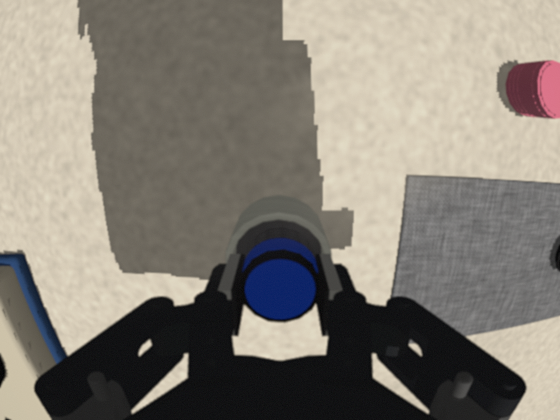

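View pics/s6.png

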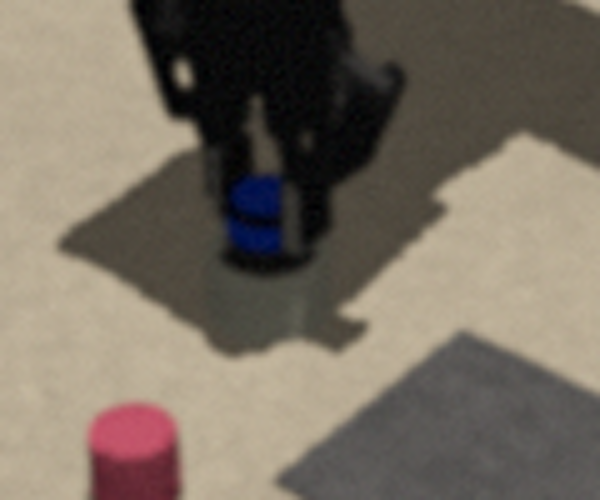

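The filter stands inside the recess, about 2 mm above its floor, without contact. Lower 1.5 mm and open.

```bash
python3 -m creep '[0,0,0.0015,0,0,0,0.025, 0,0,0,0,0,0,0.025, 0,0,0,0,0,0,0.04, 0,0,0,0,0,0,0.05, 0,0,0,0,0,0,0.0854, 0,0,0,0,0,0,0.0854, 0,0,-0.03,0,0,0,0.0854, 0,0,-0.05,0,0,0,0.0854]';python3 -m creep '[0,0,0,0,0,0,0.0854]'; python3 - <<'E'
from h import *
c=imaging.calibration("wrist")
im=imaging.grab_frame("wrist")[:,:,::-1].copy();np.save("w7.npy",im)
s=5;r0,c0=150,210
a=cv2.resize(im[r0:r0+110,c0:c0+140],None,fx=s,fy=s,interpolation=cv2.INTER_CUBIC)
a=np.clip((a/255.)**.6*255,0,255).astype(np.uint8)
draw(a,c,circ((.480,-.003),.060,.018),(0,255,255),True,s,(r0,c0))
draw(a,c,circ((.480,-.003),.036,.028),(0,0,255),True,s,(r0,c0))
cv2.imwrite("pics/w7.png",a)
im=imaging.grab_frame("scene")[:,:,::-1];cv2.imwrite("pics/s7.png",cv2.resize(im[160:260,220:340],None,fx=5,fy=5,interpolation=cv2.INTER_CUBIC))
E
```

```text
time_s: 7.12
tool_pos: [0.4794, -0.0035, 0.1217]
eef_rot: [-0.002, -0.0, 1.0, 0.0]
contact_force: [0.7, 0.5, 0.1]
grip_width: 1.002
time_s: 7.25
tool_pos: [0.482, -0.0038, 0.1247]
eef_rot: [0.003, -0.0, 1.0, -0.0]
contact_force: [0.4, -0.3, -1.2]
grip_width: 0.996
```

View pics/w7.png

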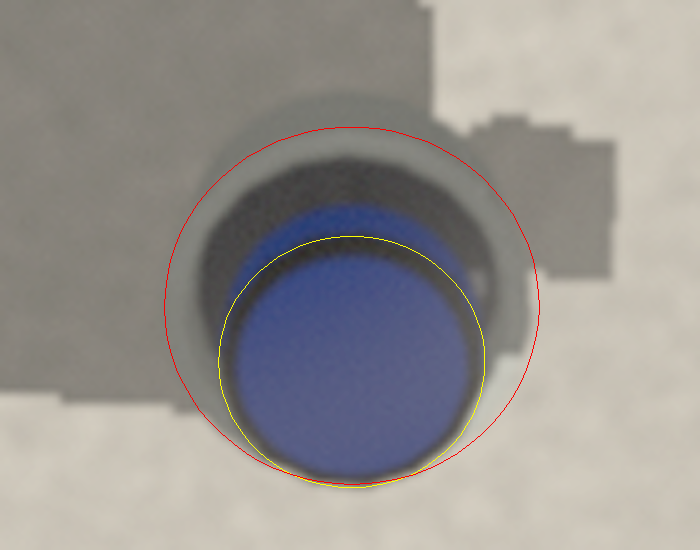

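View pics/s7.png

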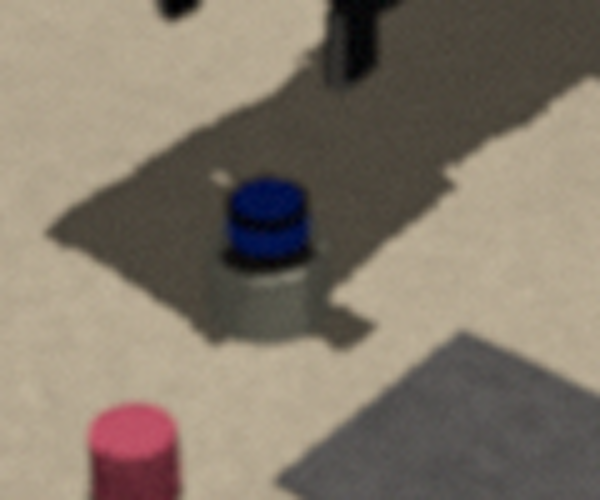

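The blue filter stands centred in the cup (rim evenly around the barrel, scene shows it upright with its black foot sunk). Step 1 looks met. Now down to the cup and grip it on its upper half.

```bash
python3 -m creep '[0,0,0.03,0,0,0,0.0854, 0,0,0.03,0,0,0,0.0854, 0,0,0.03,0,0,0,0.0854, 0,0,0.015,0,0,0,0.0854, 0,0,0,0,0,0,0.0854,0,0,0,0,0,0,0.0854]'; python3 - <<'E'
from h import *
im=imaging.grab_frame("scene")[:,:,::-1];cv2.imwrite("pics/s8.png",cv2.resize(im[140:260,220:360],None,fx=5,fy=5,interpolation=cv2.INTER_CUBIC))
print(sensors.state()["tool_pos"])
E
```

```text
time_s: 8.1
tool_pos: [0.4807, -0.0036, 0.0174]
eef_rot: [0.0, -0.0, 1.0, -0.0]
contact_force: [-0.3, 0.0, -0.4]
grip_width: 1.0
[ 0.48080655 -0.00361314  0.0175765 ]
```

View pics/s8.png

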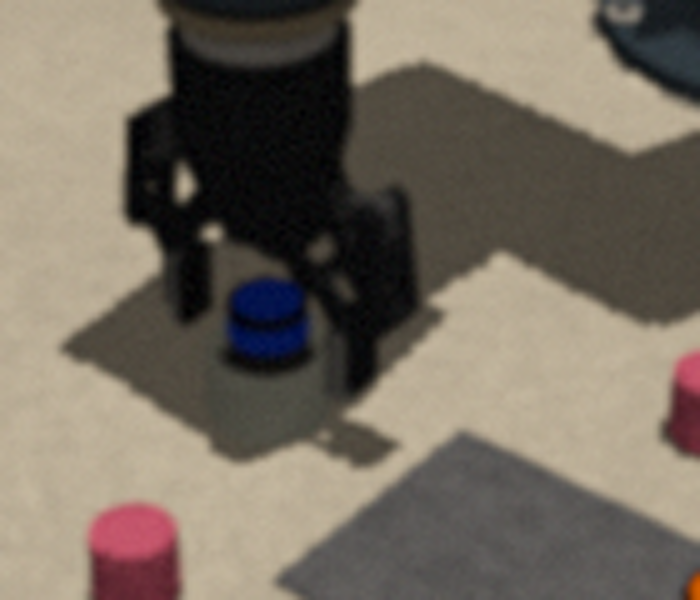

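```bash
python3 -m creep '[0,0,0.004,0,0,0,0.0854, 0,0,0,0,0,0,0.045, 0,0,0,0,0,0,0.045, 0,0,0,0,0,0,0.045, 0,0,0,0,0,0,0.045, 0,0,0,0,0,0,0.045,0,0,0,0,0,0,0.045]'; python3 - <<'E'
from h import *
im=imaging.grab_frame("scene")[:,:,::-1];cv2.imwrite("pics/s9.png",cv2.resize(im[140:260,220:360],None,fx=5,fy=5,interpolation=cv2.INTER_CUBIC))
E
```

```text
time_s: 9.02
tool_pos: [0.4804, -0.0036, 0.0134]
eef_rot: [0.0, -0.0, 1.0, -0.0]
contact_force: [-3.3, 0.9, 10.9]
grip_width: 0.637
```

View pics/s9.png

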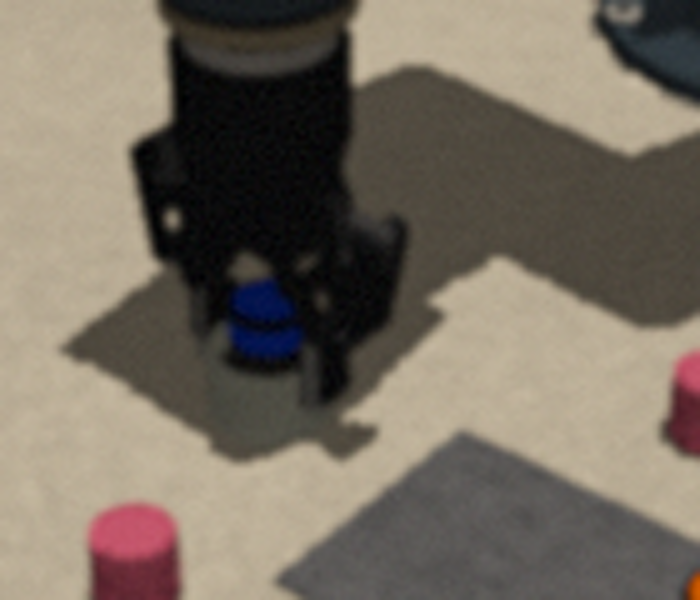

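Cup gripped (opening 0.637 ≈ 54–56 mm). Lift straight and check.

```bash
python3 -m creep '[0,0,-0.005,0,0,0,0.045, 0,0,-0.015,0,0,0,0.045, 0,0,-0.025,0,0,0,0.045, 0,0,-0.03,0,0,0,0.045, 0,0,-0.03,0,0,0,0.045, 0,0,-0.03,0,0,0,0.045, 0,0,-0.015,0,0,0,0.045, 0,0,0,0,0,0,0.045]'; python3 - <<'E'
from h import *
im=imaging.grab_frame("scene")[:,:,::-1];cv2.imwrite("pics/s10.png",cv2.resize(im[80:220,220:360],None,fx=4,fy=4,interpolation=cv2.INTER_CUBIC))
E
```

```text
time_s: 10.07
tool_pos: [0.4805, -0.0036, 0.1635]
eef_rot: [0.001, -0.0, 1.0, -0.0]
contact_force: [0.1, 0.2, -1.3]
grip_width: 0.633
```

View pics/s10.png

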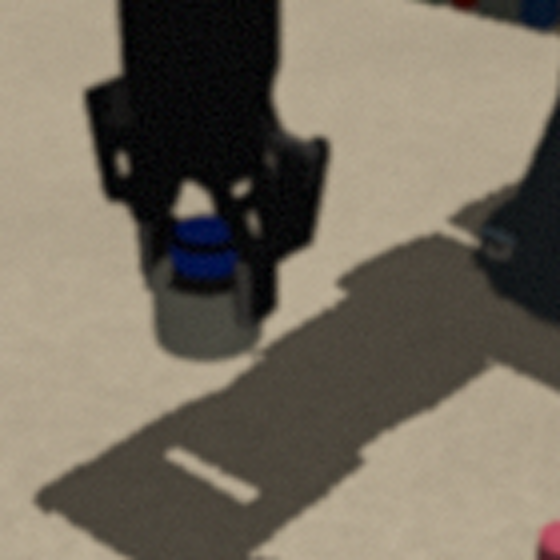

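The cup hangs upright with the filter still seated. Move over the port in gentle steps.

```bash
python3 -m creep '[-0.005,-0.015,0,0,0,0,0.045, -0.01,-0.03,0,0,0,0,0.045, -0.015,-0.04,0,0,0,0,0.045, -0.015,-0.045,0,0,0,0,0.045, -0.015,-0.045,0,0,0,0,0.045, -0.015,-0.045,0,0,0,0,0.045, -0.012,-0.035,0,0,0,0,0.045, -0.01,-0.022,0,0,0,0,0.045]'; python3 -m creep '[0,0,0,0,0,0,0.045,0,0,0,0,0,0,0.045]'; python3 - <<'E'
from h import *
c=imaging.calibration("wrist");s=sensors.state()
print(s["tool_pos"],s["joints"].round(3))
im=imaging.grab_frame("wrist")[:,:,::-1].copy();np.save("w11.npy",im)
draw(im,c,circ((.5775,-.2805),.062,.043),(0,0,255),True)
draw(im,c,circ((.5775,-.2805),.050,.035),(255,0,0),True)
cv2.imwrite("pics/w11.png",im)
im=imaging.grab_frame("scene")[:,:,::-1];cv2.imwrite("pics/s11.png",cv2.resize(im[60:260,60:260],None,fx=3,fy=3,interpolation=cv2.INTER_CUBIC))
E
```

```text
time_s: 11.12
tool_pos: [0.5769, -0.2833, 0.1611]
eef_rot: [-0.001, 0.001, 1.0, 0.0]
contact_force: [-1.0, 0.5, -1.9]
grip_width: 0.631
time_s: 11.38
tool_pos: [0.5767, -0.2805, 0.1617]
eef_rot: [-0.001, -0.0, 1.0, 0.0]
contact_force: [0.0, -0.1, -1.0]
grip_width: 0.634
[ 0.57674315 -0.28046217  0.16174105] [-0.525  0.588  1.461  0.     1.094 -2.096]
```

View pics/w11.png

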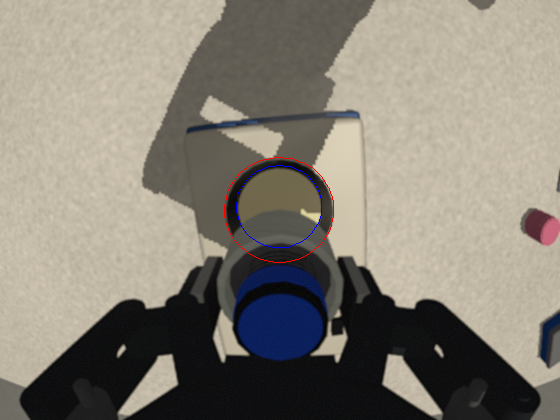

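View pics/s11.png

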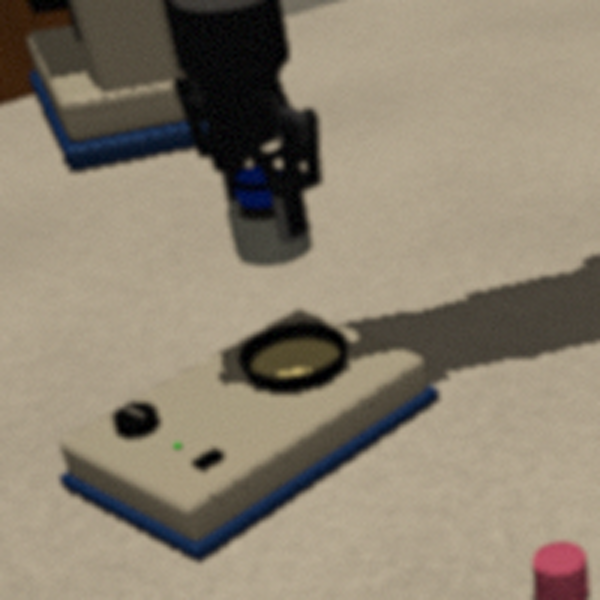

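```bash
python3 - <<'E'
from h import *
c=imaging.calibration("wrist");im=np.load("w11.npy")
s=6;r0,c0=150,215
a=cv2.resize(im[r0:r0+95,c0:c0+130],None,fx=s,fy=s,interpolation=cv2.INTER_CUBIC)
a=np.clip((a/255.)**.6*255,0,255).astype(np.uint8)
draw(a,c,circ((.5775,-.2805),.062,.043),(0,0,255),True,s,(r0,c0))
draw(a,c,circ((.5775,-.2805),.050,.035),(255,0,0),True,s,(r0,c0))
draw(a,c,circ((.5800,-.2790),.062,.043),(0,255,0),True,s,(r0,c0))
cv2.imwrite("pics/w12.png",a)
E
```

```text
(no output)
```

View pics/w12.png

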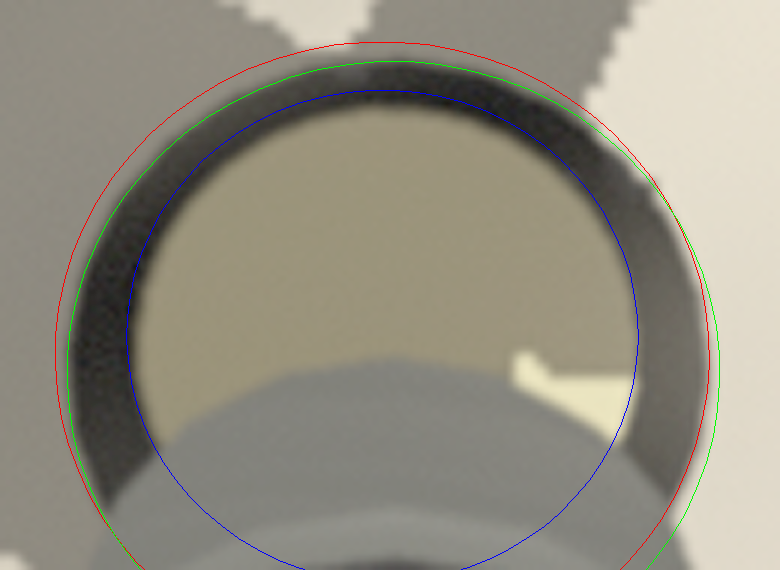

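Port measured at about (0.5785, −0.280) from ring and disc edges, within 1.5 mm of the top-view estimate; the TCP needs +2 mm x. Descend.

```bash
python3 -m creep '[-0.002,0.0005,0.03,0,0,0,0.045, 0,0,0.03,0,0,0,0.045, 0,0,0.015,0,0,0,0.045, 0,0,0.01,0,0,0,0.045, 0,0,0.006,0,0,0,0.045, 0,0,0,0,0,0,0.045]'; python3 - <<'E'
from h import *
im=imaging.grab_frame("scene")[:,:,::-1];cv2.imwrite("pics/s13.png",cv2.resize(im[100:240,80:240],None,fx=4,fy=4,interpolation=cv2.INTER_CUBIC))
cv2.imwrite("pics/w13.png",imaging.grab_frame("wrist")[:,:,::-1])
E
```

```text
time_s: 12.22
tool_pos: [0.5795, -0.2801, 0.072]
eef_rot: [0.0, -0.0, 1.0, -0.0]
contact_force: [0.6, 0.4, -1.6]
grip_width: 0.635
```

View pics/s13.png

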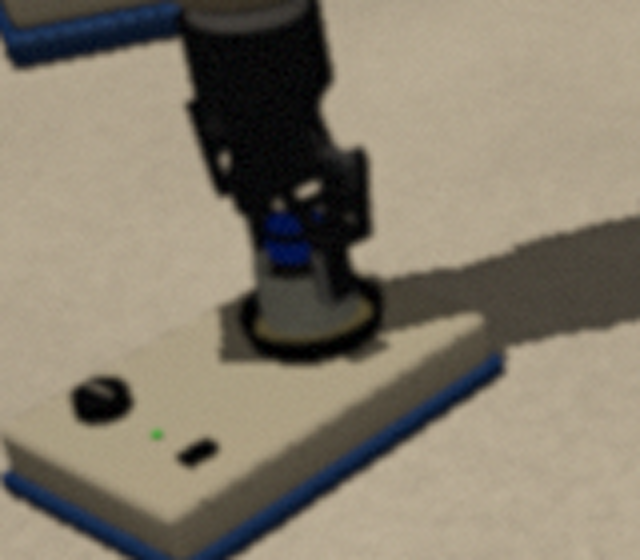

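View pics/w13.png

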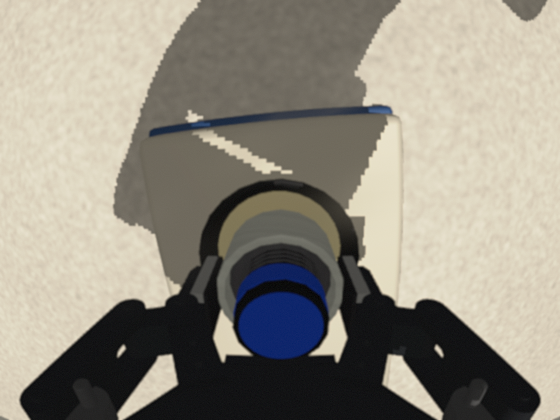

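The cup is inside the port mouth with clearance all round. Lower the last ~8.5 mm watching force.

```bash
python3 -m creep '[0,0,0.004,0,0,0,0.045, 0,0,0.003,0,0,0,0.045, 0,0,0,0,0,0,0.045]'; python3 -m creep '[0,0,0.001,0,0,0,0.045, 0,0,0,0,0,0,0.045]'
```

```text
time_s: 12.7
tool_pos: [0.5792, -0.2799, 0.0645]
eef_rot: [-0.0, -0.0, 1.0, 0.0]
contact_force: [-1.3, 0.8, -1.2]
grip_width: 0.631
time_s: 12.95
tool_pos: [0.5794, -0.28, 0.0638]
eef_rot: [-0.0, -0.0, 1.0, 0.0]
contact_force: [-0.3, -0.1, -2.4]
grip_width: 0.634
```

```bash
python3 -m creep '[0,0,0.0005,0,0,0,0.045, 0,0,0,0,0,0,0.06, 0,0,0,0,0,0,0.068, 0,0,0,0,0,0,0.0854, 0,0,0,0,0,0,0.0854]'; python3 -m creep '[0,0,-0.02,0,0,0,0.0854, 0,0,-0.04,0,0,0,0.0854, 0,0,-0.05,0,0,0,0.0854, 0,0,0,0,0,0,0.0854]';python3 -m creep '[0.03,0.05,-0.01,0,0,0,0.0854, 0.03,0.05,0,0,0,0,0.0854, 0.03,0.05,0,0,0,0,0.0854, 0.03,0.05,0,0,0,0,0.0854, 0,0,0,0,0,0,0.0854]';  python3 - <<'E'
from h import *
im=imaging.grab_frame("scene")[:,:,::-1].copy();c=imaging.calibration("scene")
o=cv2.resize(im[130:250,80:240],None,fx=4,fy=4,interpolation=cv2.INTER_CUBIC)
for z,r,k in((.062,.043,(0,255,255)),(.086,.028,(0,0,255)),(.110,.018,(0,255,0))):draw(o,c,circ((.579,-.28),z,r),k,s=4,off=(130,80))
cv2.imwrite("pics/s14.png",o)
c=imaging.calibration("top");im=imaging.grab_frame("top")[:,:,::-1].copy()
o=cv2.resize(im[130:230,390:500],None,fx=5,fy=5,interpolation=cv2.INTER_CUBIC)
for z,r,k in((.062,.043,(0,255,255)),(.086,.028,(0,0,255)),(.110,.018,(0,255,0))):draw(o,c,circ((.579,-.28),z,r),k,s=5,off=(130,390))
cv2.imwrite("pics/t14.png",o)
E
```

```text
time_s: 13.58
tool_pos: [0.5794, -0.28, 0.0633]
eef_rot: [0.0, -0.0, 1.0, -0.0]
contact_force: [0.4, -0.5, -0.4]
grip_width: 1.0
time_s: 14.08
tool_pos: [0.5813, -0.2811, 0.1791]
eef_rot: [0.004, -0.0, 1.0, -0.002]
contact_force: [0.1, 0.1, -0.7]
grip_width: 1.001
time_s: 14.7
tool_pos: [0.4574, -0.0777, 0.1836]
eef_rot: [-0.0, -0.002, 1.0, 0.0]
contact_force: [0.6, 0.2, 0.4]
grip_width: 1.0
```

View pics/s14.png

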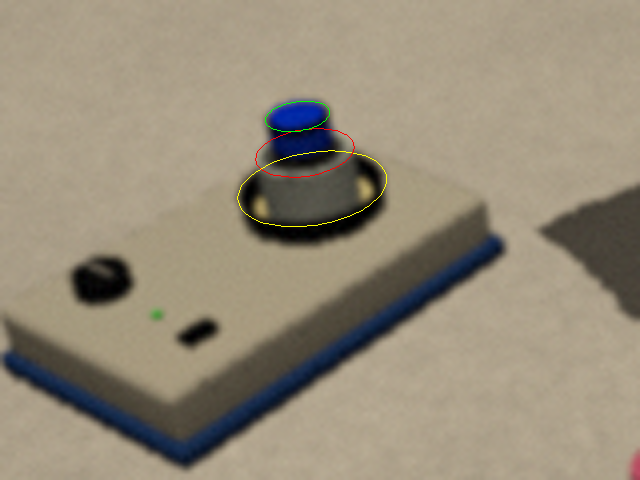

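View pics/t14.png

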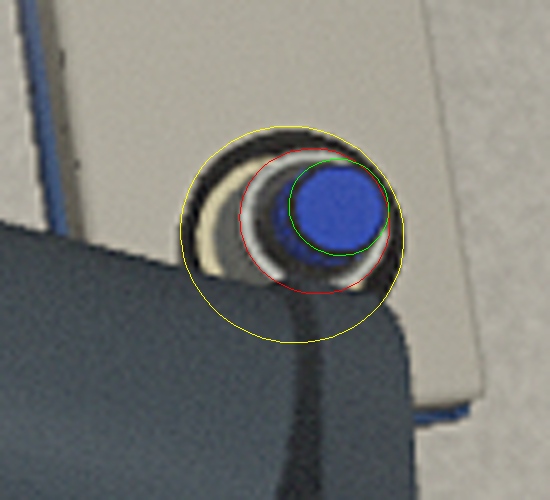

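Both views agree: the cup rim and filter top fall on their predicted circles at the seated height, upright, with an even gap in the port, and the gripper is clear. Handing in.

```bash
python3 -c "
from plant import env,sensors
print(sensors.state()['contact_force'].round(1),env.sign_off())"
```

```text
the job is handed in; nothing more can be done
[0.4 0.  0.4] None
```

I stood the blue filter in the aluminium cup on the table, lifted the cup with the filter in it, and set it down into the lamp port. I then let go, backed the arm away and handed the job in at about 15 s.

**Last checks:** In the final top and scene pictures, the cup rim and filter top lie where they should for a fully seated cup. Both are upright and centred in the port to within about 2 mm. The contact force is near zero and the gripper is well clear.

**What disagreed:** My outlines for the ring and cup sat 2–3 mm off in the scene view, about the calibration error. The cup also looked about 5% small in the wrist view. Neither mattered for the fit, and no check failed. The pink, green and amber pieces were not touched.

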